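# Back off the board holder's clamping wheel

## Robot

A 6-joint arm with a two-finger parallel gripper is mounted at the origin on the work surface. World frame = base frame: x ahead of the robot, y to its left, z up, the work surface at z = 0. Lengths are in m, angles in degrees, forces in N, time in s.
With the tool pointing down it reaches from about 0.4 to 0.825 m from the base axis. Payload 7 kg.
Tool frame: the origin (TCP) lies midway between the tips of the shut fingers; the grasp point (between the pads) lies 19 mm behind it; z points along the fingers, y is the direction in which the jaws open and shut (so a half turn about z gives the same grasp; the last joint's range is limited). The gripper opens to 88 mm and grips with 3 to 60 N. Pads are 19 mm wide; open, the fingers measure 130 mm over their backs; the gripper's body (78 mm by 193 mm) begins 47 mm behind the grasp point.
Start: joints at [16.507, 20.546, 0.682, 0, -70.136, -16.507], TCP at [0.675, -0, 0.227] pointing down, gripper open.
Joint ranges: [-176.03, 176.03], [-82.01, 121.73], [-58.28, 71.71], [-173.87, 95.51], [-174.79, -0.11], [-173.66, 173.66]. Speed limits (degrees/s): [136.94, 136.94, 172.46, 180, 180, 180].

## Interface

Orientations are given as [roll, pitch, yaw] about the fixed x, y, z axes, in that order (R = Rz(yaw) Ry(pitch) Rx(roll)).
In Python, from plant import sensors, viewer, r gives the robot as it stands. The module is installed in compiled form; this text tells all that it offers.
- The arm moves only by the shell command python3 -m handwheel 'ROWS' [OPENING] [FORCE]. ROWS is JSON, one flat list of numbers, 6 for each row, row after row: the shift along the world's x, y, z in cm, then the turn, a rotation vector about the world's x, y, z in rad. In form: [tx, ty, tz, wx, wy, wz, tx, ty, tz, wx, wy, wz, ...]. A call has 1 to 8 rows; each row is the pose to reach, as a shift and turn from the pose measured when the call began; what a row does not reach only later rows make up. A row lasts 1/10 s, in which the tool goes at most 50 mm and 8.59 degrees, less where a joint would pass 70% of its speed; a pose out of reach is approached as far as the arm can. A call with a gripper value outside its range is refused whole. OPENING is the closure in counts, from 0 (fully open) to 255 (shut), set as the call begins (- or left out, the last holds). The fingers move at their own pace and stop on an object; FORCE is the grip in N (left out, the last holds). Time passes only in rows, so rows that repeat a pose let the fingers close. It gives the time, the measured TCP pose, the force and the opening at its end, in the units of the state.
- sensors.get_state(): the state, without advancing time (a new reading comes with each control period).
- viewer.capture(name): name is "scene" or "side" or "wrist"; returns a dict with "img" (384x512x3 uint8, red, green, blue), "camera_matrix" (3x3 intrinsics, pixels), "camera_from_world" (4x4, takes a point from world to camera coordinates); the wrist camera has in their place "mount" (4x4, takes a point from camera to tool coordinates, whose origin is the TCP and whose axes are the flange's). Camera axes: x right, y down, z forward; pixel columns grow to the right and rows downward; lengths in m; the calibration is good to about 2 mm. A picture is of the moment at which its call begins: read the wrist's pose just before it. There is no depth.
- r.close_job(): hands the job in, once; it reports no verdict.
The state is a dict: "time_s": time; "joints": joint angles; "qd": joint speeds; "joint_torque": joint torques, N m; "tcp_pos": TCP position; "eef_rot": TCP orientation; "contact_force": force on the tool from outside, world axes, zero at the start; "moment": the same for the moment, N m; "gripper_width": finger opening in m.
Only numpy, scipy, OpenCV 4.12 (cv2) and the standard library are available. Lean on these libraries where they do the work, as an engineer would, in place of code of your own. Each camera call takes 0.05 s, during which the arm holds its last target.

## Task

Loosen the board holder on the repair bench by rolling a fingertip round the knurled rim of its clamping wheel, without gripping the wheel: turn it counterclockwise as seen from above until the raised bar on the wheel comes round to the fixed pointer on the holder, then give it two further full turns, leave the bar at the pointer again and take the hand away. Press gently, pinch or lift nothing, and leave the circuit board and everything else on the bench where it lies.

Things in the scene. Friction and masses are not known exactly. Their poses are not given: they have to be found in the camera images.
- holder: Fixed board holder: dark steel base plate 285 x 130 x 12 mm with a knurled aluminium wheel at one end and a green circuit board lying between two low jaws at the other. Origin: on the table under the wheel's axis; z up, x from the wheel towards the board, y towards the pointer. The base reaches from x = -70 to +215 mm and y = -65 to +65 mm. All else on it is at most 42 mm high.
- wheel_top (a point): Centre of the wheel's top at the height of its ribs, 56 mm above the table while nothing presses on it; fixed to the holder. The wheel is a flat disc on a vertical axis, 91 mm across, its underside 36 mm above the table. 48 radial ribs, 2.4 mm wide and 2 mm proud, run over its top from 27.5 to 45.5 mm radius and down the side.
- float (a joint): How far the wheel is pushed down, m, 0 to 0.006. It rests on a spring and yields straight down when pressed anywhere on top: about 1.3 N to start, 4 N at 3 mm, 6.7 N at 6 mm, then a hard stop. It rises again when let go and turns freely at any height.
- pip (a point): Outer end of the raised dark bar on the wheel's top, 23.5 mm from the axis; the bar is 6 mm wide, runs from the centre boss to this point and is about 1 mm higher than the ribs. It turns with the wheel.
- pointer (a point): Tip of the fixed aluminium pointer, on a post just outside the wheel's rim: 50 mm from the wheel's axis on the holder's +y side, 42 mm above the table (below the wheel's top).
- wheel (a joint): Wheel angle, rad, growing counterclockwise seen from above (loosening): 0 when the bar first comes to the pointer, 12.566 two turns later. Starts between -2.4 and -0.4, the bar that far clockwise of the pointer. Friction of 0.04 N m holds it where it is left; a fingertip pressed on the ribs with 4 to 6 N and led round the axis takes it along. Stops at -2.7 and 22.
- jaw (a joint): Slide of the low aluminium jaw between wheel and board (12 x 100 x 20 mm), m; moved by the wheel, 3 mm per turn, away from the board as it loosens.
- board: Loose green circuit board 104 x 70 x 3 mm lying on the holder's rails between the jaws; must stay. Origin: centre of its underside, 18 mm above the table.
- flux_tin: flat aluminium tin, 66 mm across, 19 mm tall; bystander, to be left alone. Origin: centre of its underside.
- tweezers: steel tweezers 130 mm long lying flat, 7 mm high; bystander, to be left alone. Origin: centre of its underside.
- screwdriver: small grey screwdriver 150 mm long, lying; bystander, to be left alone. Origin: centre of its underside.
- screw_dish: white bowl 68 mm across, 26 mm tall; bystander, to be left alone. Origin: centre of its underside.
- phone: black phone 150 x 74 x 9 mm lying flat; bystander, to be left alone. Origin: centre of its underside.
- dispenser: conical glass solvent bottle with steel cap, 76 mm across, 109 mm tall; bystander, to be left alone. Origin: centre of its underside.
- spool: steel solder spool standing on end, 60 mm across, 38 mm tall; bystander, to be left alone. Origin: centre of its underside.

How it is judged (in metres and radians):
On the way, in this order (a step that is already met when the one before it is completed fails the run):
1. the bar has come round to the pointer (value of joint wheel above -0.1 rad), for 0.1 s.
2. one further full turn is made (value of joint wheel above 6.18 rad), for 0.1 s.
At the end, for the whole second after the job is handed in: The wheel stands two full turns past the first meeting of bar and pointer, within 0.35 rad (20 degrees) either way, and is at rest; the board lies within 10 mm of where it was (value of joint wheel between 12.216 and 12.916 rad and velocity of joint wheel between -0.1 and 0.1 rad/s and distance of board from where it was at the start of the episode below 0.01 m); the robot touches nothing.
It fails at once if the holder or its wheel is pressed or gripped with more than 40 N (contact force between the fingers and holder above 40 N).
It fails at once if the circuit board is lifted or shifted by more than 10 mm (distance of board from where it was at the start of the episode above 0.01 m).
It fails at once if another thing on the bench is lifted or shifted by more than 25 mm (distance of any of flux_tin, tweezers, screwdriver, screw_dish, phone, dispenser, spool from where it was at the start of the episode above 0.025 m).
It also fails if it takes over 67 s, if anything falls off the work surface, if the arm or the gripper's body presses on something with over 40 N, if the wrist force passes 120 N, or if a joint passes its speed limit or range.

## Working session

There is one attempt and no reset: what is moved stays moved. The work goes in short steps, Python scripts to look and compute and a shell command to move; the robot and the scene stay as the last step left them, time stands still between calls to the robot, and variables do not carry over. Pictures are saved under pics/ and viewed, and the job is handed in when it is done.

```bash
mkdir -p pics
cat > h.py <<'E'
import cv2,numpy as np
from plant import sensors,viewer,r
def snap(n,f):
    d=viewer.capture(n); cv2.imwrite(f'pics/{f}.png',cv2.cvtColor(d['img'],cv2.COLOR_RGB2BGR)); np.savez(f'pics/{f}.npz',**{k:np.array(v) for k,v in d.items()}); return d
def ray(d,u,v,z):
    K=np.array(d['camera_matrix']);T=np.linalg.inv(np.array(d['camera_from_world']))
    q=T[:3,:3]@np.linalg.solve(K,[u,v,1]);o=T[:3,3]
    return o+q*(z-o[2])/q[2]
E
python3 - <<'E'
from h import *
print(sensors.get_state())
for n in("scene","side","wrist"):
    d=snap(n,n+'0')
    for k in d:
        if k!='img':print(n,k,np.round(d[k],4).tolist())
E
```

```text
{'time_s': 0.0, 'joints': array([ 1.65080504e+01,  2.05931168e+01,  6.35021446e-01, -2.18458999e-02,
       -7.01350630e+01, -1.65061121e+01]), 'qd': array([-0.04230607, -0.06994207,  0.00627195,  0.07652585,  0.02385152,
        0.01460467]), 'joint_torque': array([-8.00930356e-04, -5.82726967e+01,  2.93058443e+01,  6.99745238e+00,
        6.93249181e-03, -2.06530804e-04]), 'tcp_pos': array([6.74521639e-01, 9.83343747e-07, 2.25607748e-01]), 'eef_rot': array([ 1.79904845e+02, -6.78062949e-03, -9.00054961e+01]), 'contact_force': array([-0.08704546,  0.0096586 , -0.33449785]), 'moment': array([-0.01862673, -0.08039056,  0.01374816]), 'gripper_width': 0.08721557238223974}
scene camera_matrix [[446.2535, 0.0, 253.2214], [0.0, 446.2535, 186.3117], [0.0, 0.0, 1.0]]
scene camera_from_world [[-0.5308, 0.8474, -0.014, 0.2961], [0.6693, 0.409, -0.6202, -0.3597], [-0.5198, -0.3386, -0.7843, 1.447], [0.0, 0.0, 0.0, 1.0]]
side camera_matrix [[492.0364, 0.0, 247.0914], [0.0, 492.0364, 191.029], [0.0, 0.0, 1.0]]
side camera_from_world [[0.9181, -0.3961, 0.0164, -0.5338], [-0.2467, -0.6032, -0.7584, 0.2271], [0.3103, 0.6923, -0.6515, 1.0693], [0.0, 0.0, 0.0, 1.0]]
wrist camera_matrix [[298.815, 0.0, 254.7762], [0.0, 298.815, 195.0217], [0.0, 0.0, 1.0]]
wrist mount [[-0.0001, -0.9579, -0.2871, 0.0775], [1.0, -0.0005, 0.0011, -0.0012], [-0.0011, -0.2871, 0.9579, -0.1577], [0.0, 0.0, 0.0, 1.0]]
```

View pics/scene0.png

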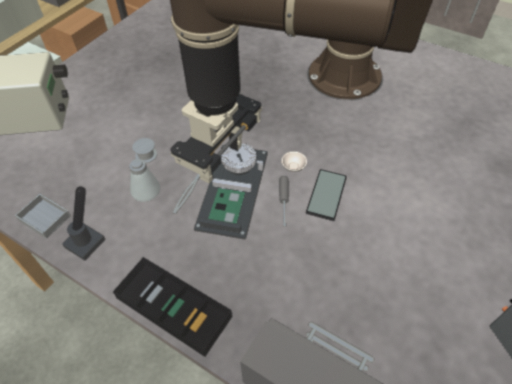

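View pics/side0.png

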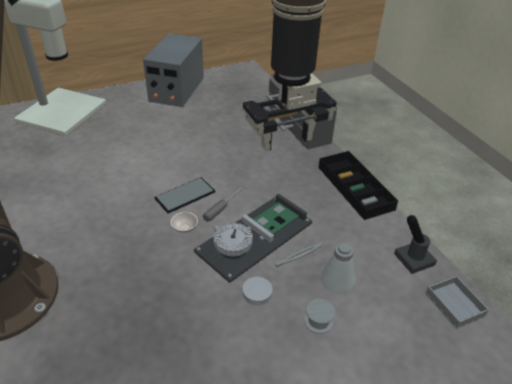

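View pics/wrist0.png

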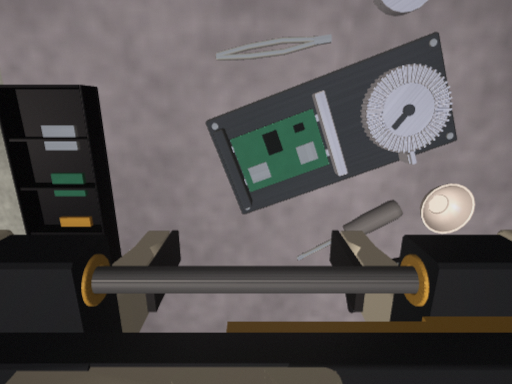

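Run:
```python
import cv2
a=cv2.imread('pics/wrist0.png')[50:180,345:475]; cv2.imwrite('pics/w0c.png',cv2.resize(a,(585,585),interpolation=cv2.INTER_CUBIC))
a=cv2.imread('pics/side0.png')[190:290,180:320]; cv2.imwrite('pics/s0c.png',cv2.resize(a,(784,560),interpolation=cv2.INTER_CUBIC))
```

```text
(no output)
```

View pics/w0c.png

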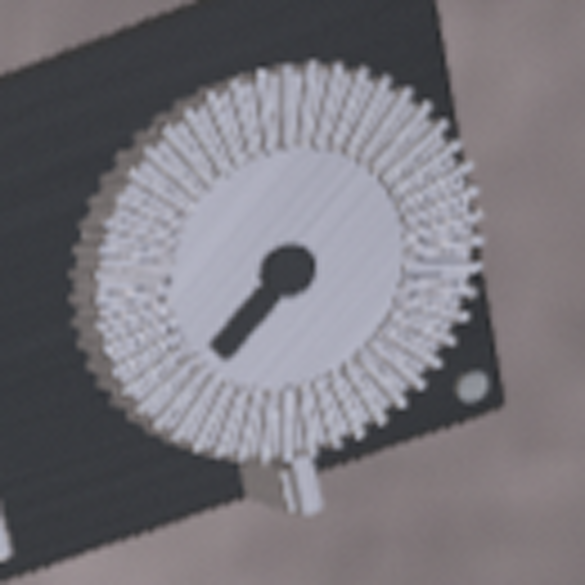

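View pics/s0c.png

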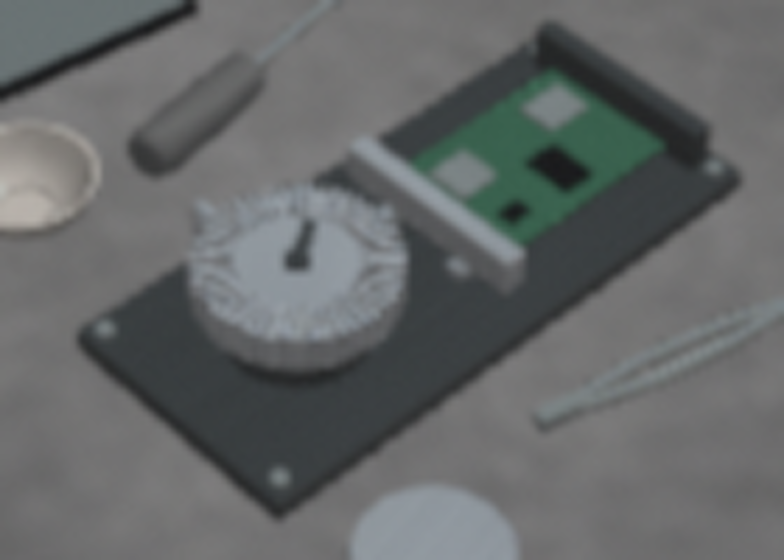

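```bash
cat >> h.py <<'E'
from scipy.spatial.transform import Rotation as R
def wray(d,pos,rot,u,v,z):
    T=np.eye(4);T[:3,:3]=R.from_euler('xyz',rot,degrees=True).as_matrix();T[:3,3]=pos
    C=T@np.array(d['mount']); q=C[:3,:3]@np.linalg.solve(np.array(d['camera_matrix']),[u,v,1]);o=C[:3,3]
    return o+q*(z-o[2])/q[2]
E
python3 - <<'E'
from h import *
s=np.load('pics/side0.npz');w=np.load('pics/wrist0.npz')
print('side c',ray(s,233,236,.057))
p=[.67452,0,.22561];e=[179.905,-.0068,-90.0055]
c=wray(w,p,e,409.4,109.5,.057);b=wray(w,p,e,394.3,128.2,.057);t=wray(w,p,e,410.1,152.2,.042)
print(c,b,t,np.linalg.norm((b-c)[:2]),np.linalg.norm((t-c)[:2]))
for l,u,v in[('A',433,42),('B',213,125),('C',450,136),('D',248,208),('corner',437,33),('cr2',457,139),('cr3',207,121),('cr4',246,213)]:print(l,wray(w,p,e,u,v,.012))
print('jaw',wray(w,p,e,317,93,.038), wray(w,p,e,344,173,.038))
for n in[b,t]:print(np.degrees(np.arctan2(*(n-c)[[1,0]])))
E
```

```text
side c [ 0.51177236 -0.07689223  0.057     ]
[ 0.51248731 -0.07342377  0.057     ] [ 0.52580656 -0.05419465  0.057     ] [ 0.49718973 -0.02623031  0.042     ] 0.023391480020085818 0.049610873018862495
A [ 0.47417776 -0.14595146  0.012     ]
B [ 0.72554411 -0.05486985  0.012     ]
C [ 0.43541899 -0.04158685  0.012     ]
D [0.68385987 0.05154145 0.012     ]
corner [ 0.47125929 -0.15505531  0.012     ]
cr2 [ 0.42610766 -0.03794395  0.012     ]
cr3 [ 0.73259317 -0.05958204  0.012     ]
cr4 [0.68654847 0.05852328 0.012     ]
jaw [ 0.60686207 -0.09058516  0.038     ] [ 0.56962024 -0.00108551  0.038     ]
55.29118684500648
107.95990905845174
```

```bash
python3 -m handwheel '[-4,-1,-2,0,0,0,-8,-1.8,-5,0,0,0,-12,-2.8,-8,0,0,0,-16.2,-3.7,-11,0,0,0,-16.2,-3.7,-13.5,0,0,0,-16.2,-3.7,-13.5,0,0,0,-16.2,-3.7,-13.5,0,0,0,-16.2,-3.7,-13.5,0,0,0]' 255 15
python3 - <<'E'
from h import *
s=sensors.get_state();print(s['tcp_pos'],s['eef_rot'],s['contact_force'],s['gripper_width'])
snap('wrist','w1');d=snap('side','s1')
cv2.imwrite('pics/s1c.png',cv2.resize(cv2.imread('pics/s1.png')[130:300,150:350],(800,680)[:2] and (700,595),interpolation=cv2.INTER_CUBIC))
E
```

```text
time_s: 0.95
tcp_pos: [0.5146, -0.0366, 0.0922]
eef_rot: [-179.9, 0.0, -90.0]
contact_force: [0.3, 0.6, 0.5]
gripper_width: 0.0291
[ 0.51462589 -0.03658052  0.0922101 ] [-1.79940527e+02  4.92033425e-03 -8.99744366e+01] [0.25448102 0.60238816 0.54087242] 0.02907834580085506
```

View pics/w1.png

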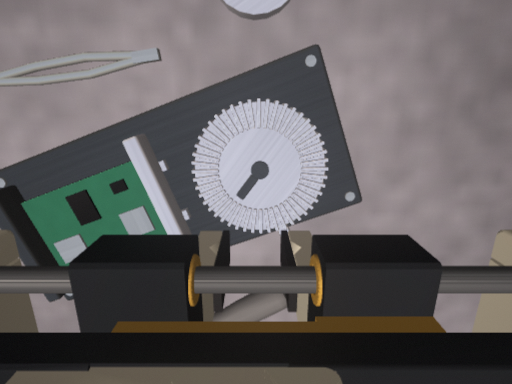

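View pics/s1c.png

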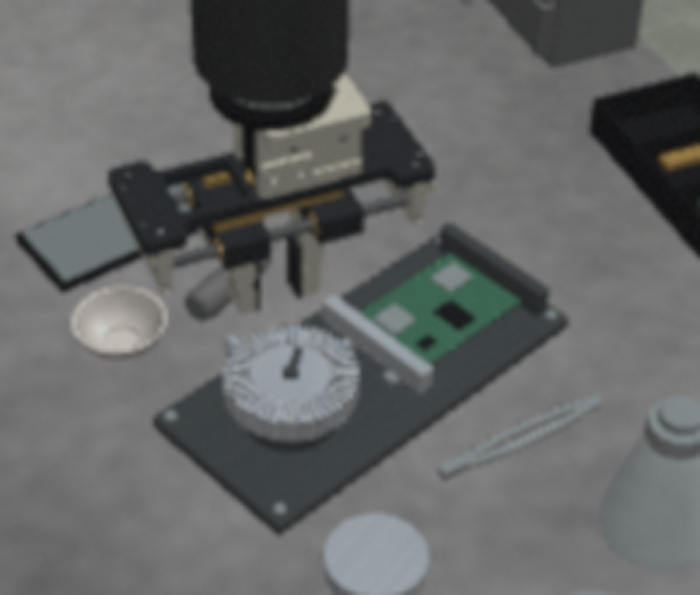

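```bash
python3 - <<'E'
from h import *
w=np.load('pics/w1.npz');p=[0.51463,-0.03658,0.09221];e=[-179.94,.005,-89.974]
print(wray(w,p,e,260.5,168,.0565)); b=wray(w,p,e,240.5,196.5,.057);c=wray(w,p,e,260,169,.057);print(b-c,np.degrees(np.arctan2(*(b-c)[[1,0]])))
E
python3 -m handwheel '[0,0,-1,0,0,0,0,0,-2,0,0,0,0,0,-2.4,0,0,0,0,0,-2.4,0,0,0,0,0,-2.4,0,0,0,0,0,-2.4,0,0,0,0,0,-2.4,0,0,0,0,0,-2.4,0,0,0]' 255 15;  python3 - <<'E'
from h import *
snap('wrist','w2')
E
```

```text
[ 0.51189448 -0.07468913  0.0565    ]
[0.01305896 0.0188856  0.        ] 55.337023672486474
time_s: 1.85
tcp_pos: [0.5144, -0.0366, 0.0682]
eef_rot: [-179.9, 0.0, -90.0]
contact_force: [-0.7, -0.6, 0.3]
gripper_width: 0.0005
```

View pics/w2.png

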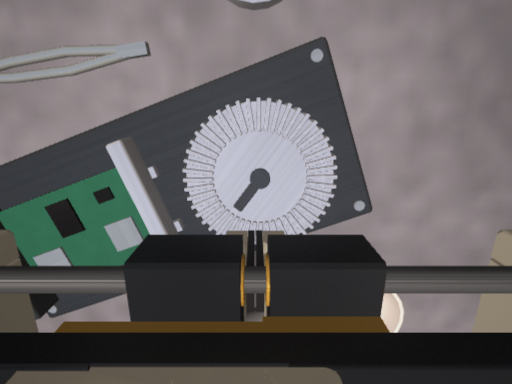

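```bash
python3 -m handwheel '[-0.2,-0.1,-0.5,0,0,0,-0.2,-0.1,-0.9,0,0,0,-0.2,-0.1,-1.1,0,0,0,-0.2,-0.1,-1.3,0,0,0,-0.2,-0.1,-1.4,0,0,0,-0.2,-0.1,-1.5,0,0,0,-0.2,-0.1,-1.5,0,0,0,-0.2,-0.1,-1.5,0,0,0]' 255 15
```

```text
time_s: 2.7
tcp_pos: [0.5124, -0.0376, 0.0533]
eef_rot: [-179.9, 0.0, -90.0]
contact_force: [-1.8, 1.0, 4.2]
gripper_width: 0.0005
```

```bash
cat > q.py <<'E'
import sys
from h import *
a0,a1=map(float,sys.argv[1:3]);R0=37;C=np.array([512,-74.5]);z=float(sys.argv[3]) if len(sys.argv)>3 else 52.3
s=sensors.get_state();p=s['tcp_pos']*1000;d=p[:2]-C
print('now ang',np.degrees(np.arctan2(d[1],d[0])).round(1),'r',np.hypot(*d).round(1),'F',s['contact_force'].round(1),s['time_s'])
for a in np.radians(np.linspace(a0,a1,9)[1:]):print(np.round(np.r_[C+R0*np.array([np.cos(a),np.sin(a)])-p[:2],z-p[2]]/10,2).tolist())
E
python3 q.py 90 180
```

```text
now ang 89.4 r 36.9 F [-1.8  1.   4.2] 2.7
[-0.76, -0.06, -0.1]
[-1.45, -0.27, -0.1]
[-2.09, -0.61, -0.1]
[-2.65, -1.07, -0.1]
[-3.11, -1.63, -0.1]
[-3.46, -2.27, -0.1]
[-3.67, -2.97, -0.1]
[-3.74, -3.69, -0.1]
```

```bash
python3 -m handwheel '[-0.76,-0.06,-0.1,0,0,0,-1.45,-0.27,-0.1,0,0,0,-2.09,-0.61,-0.1,0,0,0,-2.65,-1.07,-0.1,0,0,0,-3.11,-1.63,-0.1,0,0,0,-3.46,-2.27,-0.1,0,0,0,-3.67,-2.97,-0.1,0,0,0,-3.74,-3.69,-0.1,0,0,0]'; python3 q.py 180 270
python3 - <<'E'
from h import *
snap('side','s3');snap('wrist','w3')
cv2.imwrite('pics/s3c.png',cv2.resize(cv2.imread('pics/s3.png')[190:290,180:300],(672,560),interpolation=cv2.INTER_CUBIC))
E
```

```text
time_s: 3.5
tcp_pos: [0.4746, -0.0752, 0.0523]
eef_rot: [-179.9, 0.0, -90.0]
contact_force: [0.6, 1.1, 4.9]
gripper_width: 0.0004
now ang -179.0 r 37.5 F [0.6 1.1 4.9] 3.5
[0.12, -0.65, -0.0]
[0.33, -1.35, -0.0]
[0.67, -1.99, -0.0]
[1.13, -2.55, -0.0]
[1.69, -3.01, -0.0]
[2.33, -3.35, -0.0]
[3.02, -3.56, -0.0]
[3.74, -3.63, -0.0]
```

View pics/w3.png

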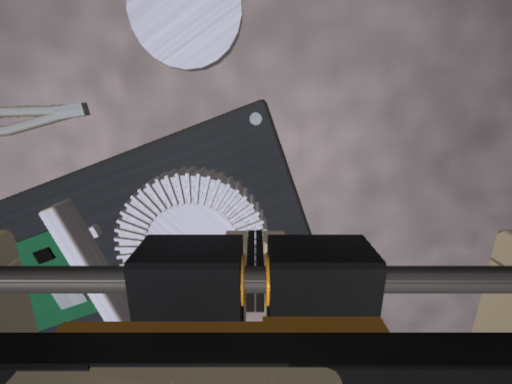

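View pics/s3c.png

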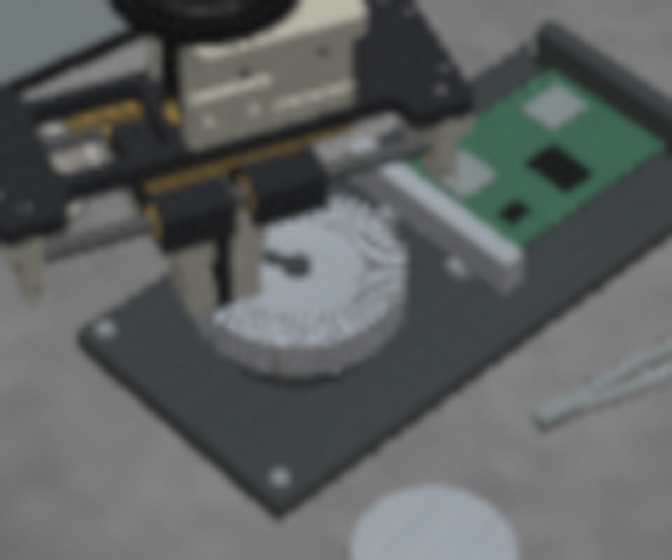

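```bash
python3 -m handwheel '[0.12,-0.65,0,0,0,0,0.33,-1.35,0,0,0,0,0.67,-1.99,0,0,0,0,1.13,-2.55,0,0,0,0,1.69,-3.01,0,0,0,0,2.33,-3.35,0,0,0,0,3.02,-3.56,0,0,0,0,3.74,-3.63,0,0,0,0]'; python3 q.py 270 360
python3 - <<'E'
from h import *
snap('side','s4')
cv2.imwrite('pics/s4c.png',cv2.resize(cv2.imread('pics/s4.png')[190:290,180:300],(672,560),interpolation=cv2.INTER_CUBIC))
E
```

```text
time_s: 4.4
tcp_pos: [0.5122, -0.1123, 0.0521]
eef_rot: [180.0, -0.0, -90.1]
contact_force: [-2.1, 0.3, 3.9]
gripper_width: 0.0004
now ang -89.7 r 37.8 F [-2.1  0.3  3.9] 4.4
[0.7, 0.15, 0.02]
[1.39, 0.36, 0.02]
[2.03, 0.7, 0.02]
[2.59, 1.16, 0.02]
[3.05, 1.72, 0.02]
[3.4, 2.36, 0.02]
[3.61, 3.06, 0.02]
[3.68, 3.78, 0.02]
```

View pics/s4c.png

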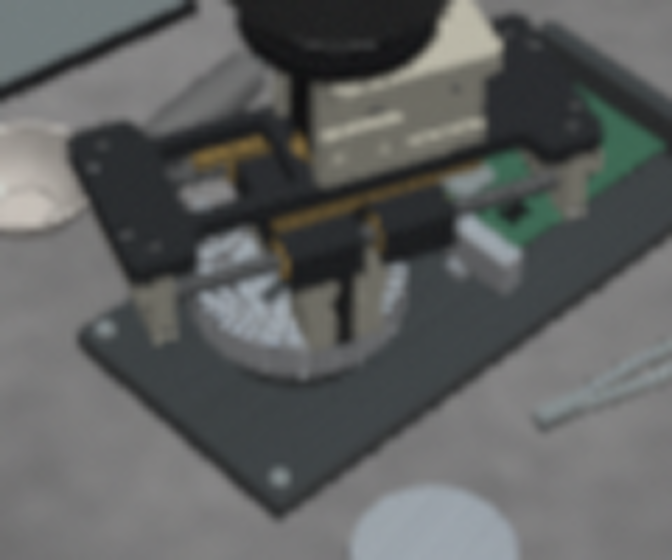

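```bash
python3 -m handwheel '[0.7,0.15,-0.04,0,0,0,1.39,0.36,-0.04,0,0,0,2.03,0.7,-0.04,0,0,0,2.59,1.16,-0.04,0,0,0,3.05,1.72,-0.04,0,0,0,3.4,2.36,-0.04,0,0,0,3.61,3.06,-0.04,0,0,0,3.68,3.78,-0.04,0,0,0]'; python3 q.py 0 90 51.8
python3 - <<'E'
from h import *
snap('side','s5')
cv2.imwrite('pics/s5c.png',cv2.resize(cv2.imread('pics/s5.png')[190:290,180:300],(672,560),interpolation=cv2.INTER_CUBIC))
E
```

```text
time_s: 5.25
tcp_pos: [0.5513, -0.0739, 0.052]
eef_rot: [-179.9, -0.0, -90.0]
contact_force: [0.2, -1.9, 4.9]
gripper_width: 0.0002
now ang 0.9 r 39.3 F [ 0.2 -1.9  4.9] 5.25
[-0.3, 0.66, -0.02]
[-0.51, 1.35, -0.02]
[-0.85, 1.99, -0.02]
[-1.31, 2.55, -0.02]
[-1.87, 3.01, -0.02]
[-2.51, 3.35, -0.02]
[-3.21, 3.56, -0.02]
[-3.93, 3.64, -0.02]
```

View pics/s5c.png

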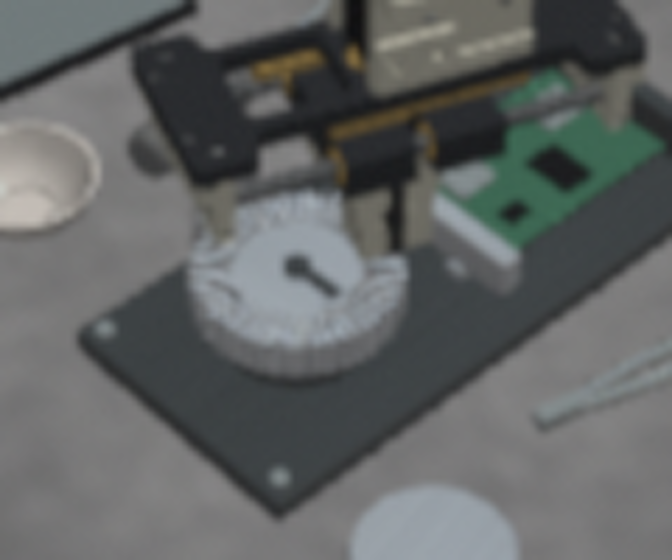

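Run:
```python
from h import *
s=np.load('pics/s5.npz')
f=lambda u,v:ray(s,180+u/5.6,190+v/5.6,.054)
c=f(296,266);b=f(335,293);print(c,b-c,np.degrees(np.arctan2(*(b-c)[[1,0]])))
```

```text
[ 0.51074445 -0.07852863  0.054     ] [ 9.00065467e-03 -2.02324653e-02  1.11022302e-16] -66.01753687771945
```

```bash
python3 -m handwheel '[-0.3,0.66,-0.07,0,0,0,-0.51,1.35,-0.07,0,0,0,-0.85,1.99,-0.07,0,0,0,-1.31,2.55,-0.07,0,0,0,-1.87,3.01,-0.07,0,0,0,-2.51,3.35,-0.07,0,0,0,-3.21,3.56,-0.07,0,0,0,-3.93,3.64,-0.07,0,0,0]'; python3 q.py 90 180 51.3
python3 - <<'E'
from h import *
snap('wrist','w6')
E
```

```text
time_s: 6.1
tcp_pos: [0.513, -0.0358, 0.0519]
eef_rot: [-179.7, 0.0, -90.0]
contact_force: [2.2, -0.2, 6.2]
gripper_width: 0.0001
now ang 88.6 r 38.7 F [ 2.2 -0.2  6.2] 6.1
[-0.82, -0.24, -0.06]
[-1.51, -0.45, -0.06]
[-2.15, -0.79, -0.06]
[-2.71, -1.25, -0.06]
[-3.17, -1.81, -0.06]
[-3.51, -2.45, -0.06]
[-3.72, -3.15, -0.06]
[-3.8, -3.87, -0.06]
```

View pics/w6.png

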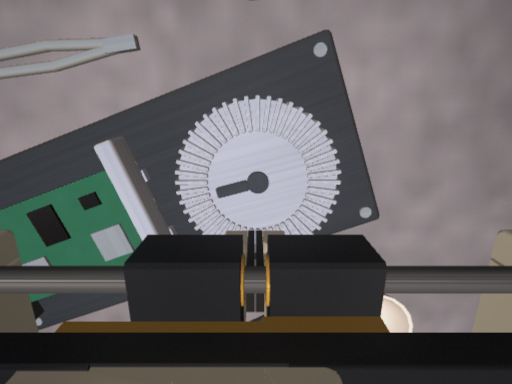

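```bash
python3 -m handwheel '[-0.82,-0.24,-0.04,0,0,0,-1.51,-0.45,-0.04,0,0,0,-2.15,-0.79,-0.04,0,0,0,-2.71,-1.25,-0.04,0,0,0,-3.17,-1.81,-0.04,0,0,0,-3.51,-2.45,-0.04,0,0,0,-3.72,-3.15,-0.04,0,0,0,-3.8,-3.87,-0.04,0,0,0]'; python3 q.py 180 270 51.6
```

```text
time_s: 6.95
tcp_pos: [0.4739, -0.0742, 0.0516]
eef_rot: [-179.7, 0.1, -90.0]
contact_force: [-0.2, 1.9, 5.3]
gripper_width: 0.0004
now ang 179.5 r 38.1 F [-0.2  1.9  5.3] 6.95
[0.18, -0.75, -0.0]
[0.39, -1.45, -0.0]
[0.73, -2.09, -0.0]
[1.19, -2.65, -0.0]
[1.75, -3.11, -0.0]
[2.39, -3.45, -0.0]
[3.09, -3.66, -0.0]
[3.81, -3.73, -0.0]
```

```bash
python3 -m handwheel '[0.18,-0.75,-0.02,0,0,0,0.39,-1.45,-0.02,0,0,0,0.73,-2.09,-0.02,0,0,0,1.19,-2.65,-0.02,0,0,0,1.75,-3.11,-0.02,0,0,0,2.39,-3.45,-0.02,0,0,0,3.09,-3.66,-0.02,0,0,0,3.81,-3.73,-0.02,0,0,0]'; python3 q.py 270 360 51.5
```

```text
time_s: 7.75
tcp_pos: [0.5112, -0.1115, 0.0512]
eef_rot: [-179.8, 0.1, -90.0]
contact_force: [-2.1, 0.2, 5.7]
gripper_width: 0.0002
now ang -91.2 r 37.0 F [-2.1  0.2  5.7] 7.75
[0.8, 0.07, 0.03]
[1.49, 0.28, 0.03]
[2.13, 0.62, 0.03]
[2.69, 1.08, 0.03]
[3.15, 1.64, 0.03]
[3.5, 2.28, 0.03]
[3.71, 2.98, 0.03]
[3.78, 3.7, 0.03]
```

```bash
python3 -m handwheel '[0.8,0.07,0.02,0,0,0,1.49,0.28,0.02,0,0,0,2.13,0.62,0.02,0,0,0,2.69,1.08,0.02,0,0,0,3.15,1.64,0.02,0,0,0,3.5,2.28,0.02,0,0,0,3.71,2.98,0.02,0,0,0,3.78,3.7,0.02,0,0,0]'; python3 q.py 0 90 51.5;python3 - <<'E'
from h import *
snap('side','s7')
cv2.imwrite('pics/s7c.png',cv2.resize(cv2.imread('pics/s7.png')[190:290,180:300],(672,560),interpolation=cv2.INTER_CUBIC))
E
```

```text
time_s: 8.55
tcp_pos: [0.5491, -0.0743, 0.0516]
eef_rot: [-179.8, 0.1, -90.0]
contact_force: [0.5, -2.9, 5.0]
gripper_width: 0.0006
now ang 0.4 r 37.1 F [ 0.5 -2.9  5. ] 8.55
[-0.08, 0.7, -0.01]
[-0.29, 1.39, -0.01]
[-0.63, 2.03, -0.01]
[-1.09, 2.59, -0.01]
[-1.65, 3.05, -0.01]
[-2.29, 3.39, -0.01]
[-2.99, 3.6, -0.01]
[-3.71, 3.68, -0.01]
```

View pics/s7c.png

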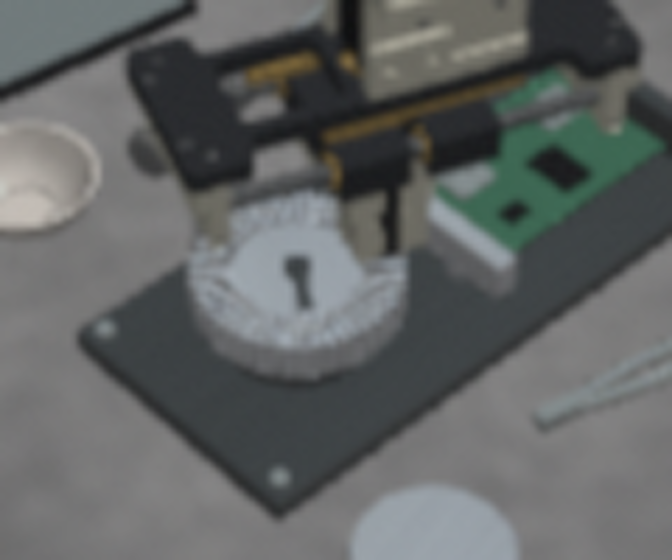

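```bash
python3 -m handwheel '[-0.08,0.7,-0.01,0,0,0,-0.29,1.39,-0.01,0,0,0,-0.63,2.03,-0.01,0,0,0,-1.09,2.59,-0.01,0,0,0,-1.65,3.05,-0.01,0,0,0,-2.29,3.39,-0.01,0,0,0,-2.99,3.6,-0.01,0,0,0,-3.71,3.68,-0.01,0,0,0]'; python3 q.py 90 180 51.5
python3 - <<'E'
from h import *
snap('wrist','w8')
E
```

```text
time_s: 9.4
tcp_pos: [0.5127, -0.036, 0.0519]
eef_rot: [-179.6, 0.1, -89.9]
contact_force: [2.8, -0.9, 5.0]
gripper_width: 0.0004
now ang 89.0 r 38.6 F [ 2.8 -0.9  5. ] 9.4
[-0.79, -0.23, -0.04]
[-1.49, -0.44, -0.04]
[-2.12, -0.78, -0.04]
[-2.69, -1.24, -0.04]
[-3.15, -1.8, -0.04]
[-3.49, -2.44, -0.04]
[-3.7, -3.13, -0.04]
[-3.77, -3.85, -0.04]
```

View pics/w8.png

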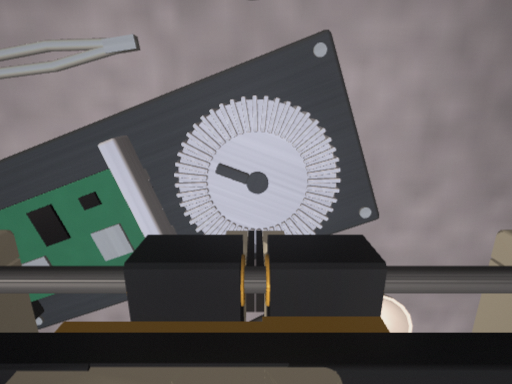

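```bash
python3 -m handwheel '[-0.79,-0.23,-0.04,0,0,0,-1.49,-0.44,-0.04,0,0,0,-2.12,-0.78,-0.04,0,0,0,-2.69,-1.24,-0.04,0,0,0,-3.15,-1.8,-0.04,0,0,0,-3.49,-2.44,-0.04,0,0,0,-3.7,-3.13,-0.04,0,0,0,-3.77,-3.85,-0.04,0,0,0]'; python3 q.py 180 240 51.5
python3 - <<'E'
from h import *
snap('side','s9')
cv2.imwrite('pics/s9c.png',cv2.resize(cv2.imread('pics/s9.png')[190:290,180:300],(672,560),interpolation=cv2.INTER_CUBIC))
E
```

```text
time_s: 10.25
tcp_pos: [0.4736, -0.0743, 0.0516]
eef_rot: [-179.6, 0.2, -89.9]
contact_force: [0.3, 1.4, 5.1]
gripper_width: 0.0003
now ang 179.8 r 38.4 F [0.3 1.4 5.1] 10.25
[0.17, -0.5, -0.01]
[0.26, -0.97, -0.01]
[0.42, -1.43, -0.01]
[0.63, -1.87, -0.01]
[0.9, -2.27, -0.01]
[1.22, -2.63, -0.01]
[1.59, -2.95, -0.01]
[1.99, -3.22, -0.01]
```

View pics/s9c.png

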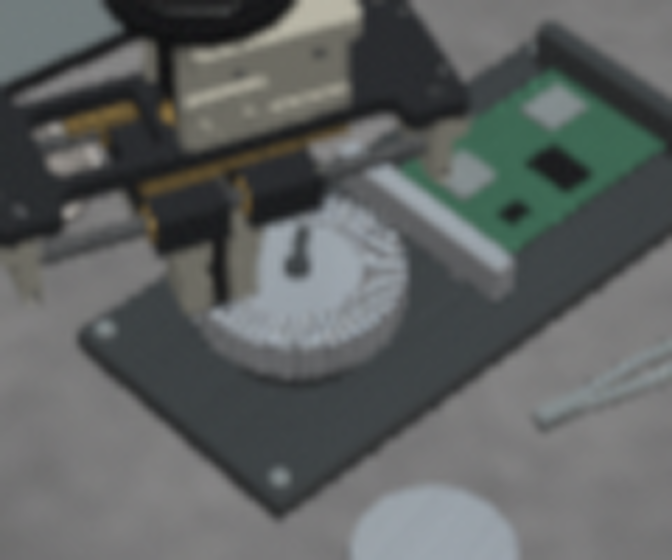

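```bash
python3 -m handwheel '[0.17,-0.5,-0.01,0,0,0,0.26,-0.97,-0.01,0,0,0,0.42,-1.43,-0.01,0,0,0,0.63,-1.87,-0.01,0,0,0,0.9,-2.27,-0.01,0,0,0,1.22,-2.63,-0.01,0,0,0,1.5,-2.9,-0.01,0,0,0,1.5,-2.9,-0.01,0,0,0]'; python3 q.py 232 240; python3 -m handwheel '[0,0,0.5,0,0,0,0,0,1,0,0,0,0,0,2,0,0,0,0,0,4,0,0,0,0,4,6,0,0,0,0,8,6,0,0,0,0,8,6,0,0,0,0,8,6,0,0,0]'
python3 - <<'E'
from h import *
s=sensors.get_state();print(s['tcp_pos'].tolist(),s['eef_rot'].tolist())
snap('wrist','w10');snap('side','s10')
cv2.imwrite('pics/s10c.png',cv2.resize(cv2.imread('pics/s10.png')[190:290,180:300],(672,560),interpolation=cv2.INTER_CUBIC))
E
```

```text
time_s: 11.1
tcp_pos: [0.4882, -0.1041, 0.0514]
eef_rot: [-179.6, 0.2, -90.0]
contact_force: [-0.3, -0.8, 4.7]
gripper_width: 0.0008
now ang -128.7 r 38.0 F [-0.3 -0.8  4.7] 11.1
[0.15, 0.01, 0.09]
[0.2, -0.03, 0.09]
[0.25, -0.07, 0.09]
[0.31, -0.1, 0.09]
[0.36, -0.14, 0.09]
[0.42, -0.17, 0.09]
[0.47, -0.21, 0.09]
[0.53, -0.24, 0.09]
time_s: 11.9
tcp_pos: [0.4879, -0.0233, 0.1119]
eef_rot: [-179.6, 0.2, -89.8]
contact_force: [0.5, -0.4, -0.8]
gripper_width: 0.0008
[0.4879053889128471, -0.02331715734187262, 0.11188574022677503] [-179.629845546211, 0.18436562355777983, -89.83950058790789]
```

View pics/w10.png

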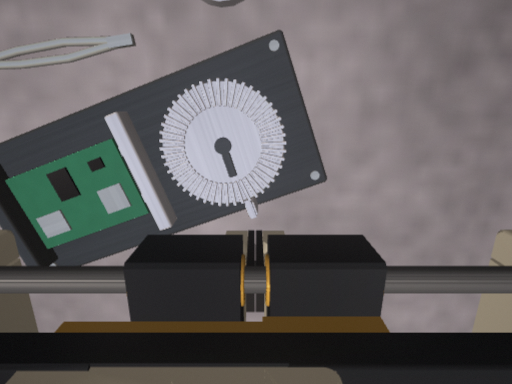

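View pics/s10c.png

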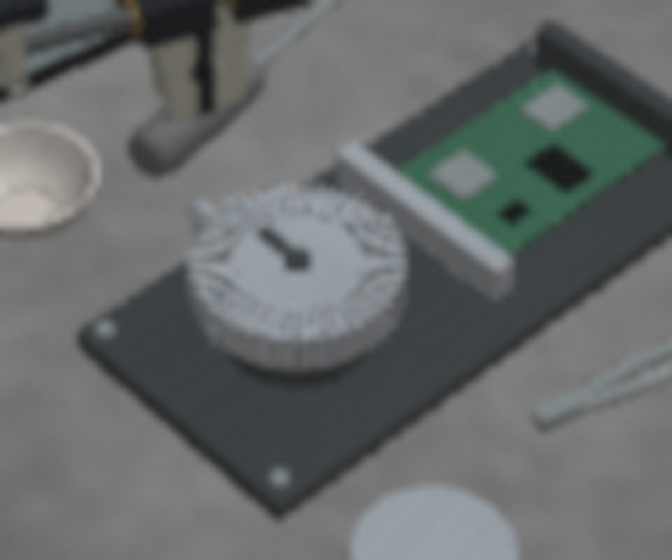

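Run:
```python
from h import *
w=np.load('pics/w10.npz');p=[0.48791,-0.02332,0.11189];e=[-179.63,.184,-89.84]
c=wray(w,p,e,222.5,146,.057);
for u,v,z in[(234.5,176,.057),(247.5,201,.042)]:
    b=wray(w,p,e,u,v,z)-c;print(np.degrees(np.arctan2(b[1],b[0])),np.hypot(*b[:2]))
# jaw shift via side cam
s=np.load('pics/side0.npz');print(ray(s,180+342/5.6,190+147/5.6,.038)-ray(s,180+352/5.6,190+140/5.6,.038))
r.close_job()
```

```text
110.49539928971069 0.023202194525022278
110.46261788359297 0.04880509769910394
[-5.83177083e-03 -2.45257529e-03  1.11022302e-16]
the job is handed in; nothing more can be done
```

I turned the wheel to the pointer and then two further full turns, with the shut fingertips pressed on the ribs and led around the rim. It took about 12 s of the 67 s, and the job is handed in. No verdict was reported.

- **Force:** the readings, taken at the end of each move, showed about 4–6 N downward on the wheel. I took none during the moves.
- **Bar position:** in the last wrist picture the bar is at 110.5° and the pointer at 110.5°, so they line up to within measuring error.
- **Turn count:** the wheel slipped by roughly 10% of the finger's travel, so I checked the bar's angle in pictures on the way. The jaw moved back about 6.3 mm, close to the 6.4 mm expected for the whole turn. One turn fewer would have given about 3.4 mm.
- **Board and bench:** by eye, the board looked unmoved in the last side picture, and I saw nothing else shifted. I did not measure their positions.
- **Hand:** it was lifted about 6 cm and moved clear of the wheel, touching nothing. The force reading was near zero.

No check failed or disagreed.

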